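Fold the tea box flap over and tuck it under the lip

ROBOT

A 7-joint arm with a two-finger parallel gripper is mounted at the origin on a cart in front of the work surface, level with it; the furniture and walls round the work are solid. World frame = base frame: x ahead of the robot, y to its left, z up, the work surface at z = 0. Lengths are in m, angles in rad, forces in N, time in s.
With the tool pointing down it reaches from about 0.4 to 0.925 m from the base axis. Payload 5.6 kg.
Tool frame: the origin (TCP) lies on the mounting face of the last link; the fingertips stand 173 mm ahead of it and the grasp point (between the pads) lies 155 mm ahead of it; x points along the fingers, z is the direction in which the jaws open and shut, and the axes are right-handed (so a half turn about x gives the same grasp; the last joint's range is limited). The gripper opens to 85 mm and grips with 20 to 120 N. Pads are 22 mm wide; open, the fingers measure 114 mm over their backs; the gripper's body (76 mm by 85 mm) begins 54 mm behind the grasp point. The pads swing forward as they close: fully open they stand 13 mm farther back than shut.
Start: joints at [-1.372, 0.468, -0.012, 1.603, 0.006, 1.071, -0.056], TCP at [0.156, 0.631, 0.405] pointing down, gripper open.
Joint ranges: [-2.53, 2.53], [-0.31, 2.02], [-1.57, 1.55], [0.28, 2.44], [-1.29, 4.43], [0.15, 1.84], [-2.92, 2.92]. Speed limits (rad/s): [2.57, 2.57, 3.14, 3.14, 3.14, 3.14, 3.14].

INTERFACE

Orientations are given as a unit quaternion [x, y, z, w].
In Python, from workcell import ctrl, camera, workorder, nets gives the robot as it stands.
- The arm moves only by the tool servo_tool, never from a script. Its argument "rows" is a list of rows, each a list of 6 numbers: the shift along the tool's x, y, z in m, then the turn, a rotation vector about the tool's x, y, z in rad. In form: [[dx, dy, dz, wx, wy, wz], ...]. A call has 1 to 10 rows; each row shifts and turns the commanded pose from where the row before left it, along the tool's axes as they then stand; what a row does not reach is not made up. A row lasts 1/12 s, in which the tool goes at most 41.7 mm and 7.16 degrees, less where a joint would pass 70% of its speed; a pose out of reach is approached as far as the arm can. A call with a gripper value outside its range is refused whole. "gripper" is the finger opening in m, from 0 to 0.0854, set as the call begins (left out, the last holds). The fingers move at their own pace and stop on an object; "force" is the grip in N (left out, the last holds). Time passes only in rows, so rows that do not move let the fingers close. It gives the time, the measured TCP pose, the force and the opening at its end, in the units of the state.
- ctrl.get_obs(): the state, without advancing time (a new reading comes with each control period).
- camera(name): name is "side" or "top" or "wrist"; returns a dict with "color" (480x640x3 uint8, blue, green, red), "range_z" (480x640 float32, m along the optical axis (not along the pixel's ray), 0 where there is no reading), "fx", "fy", "cx", "cy" (pixels), "cam_to_world" (4x4, takes a point from camera to world coordinates); the wrist camera has in their place "hand_eye" (4x4, takes a point from camera to tool coordinates, whose origin is the TCP and whose axes are the tool frame's). Camera axes: x right, y down, z forward; pixel columns grow to the right and rows downward; lengths in m; the calibration is good to about 2 mm. The wrist camera is an equidistant fisheye: a pixel r from the principal point sees the ray r / f radians off the axis. A picture is of the moment at which its call begins: read the wrist's pose just before it.
- workorder.sign_off(): hands the job in, once; it reports no verdict.
Trained networks look in a picture, given as the dict that the camera call returned (one of the last four; its "shot" number tells which), for a name from the list of things; names that differ only in an ending like _2 or _b are one class to them, and where a whole thing is asked for, a point or a joint stands for the part that bears it (a point fixed in the world has none). Each returns a list of dicts, best first, with "p" (0 to 1); they miss things now and then, are a little off and sometimes report something else, mostly with a low value. They report only what shows in the picture. A call takes as long as a camera call.
- nets.look_for(target, picture): "rect" ([left, top, right, bottom] as shares, 0 to 1, of the picture: columns of its width, rows of its height, round what is visible of it).
- nets.silhouettes(target, picture): "region" (480x640 bool, what is visible of it) and "rect" ([left, top, right, bottom] as shares, 0 to 1, of the picture: columns of its width, rows of its height, round what is visible of it).
- nets.place_of(target, picture): "position" ([column, row] as shares, 0 to 1, of the picture: columns of its width, rows of its height: a listed point, or the origin of a listed thing).
The state is a dict: "time": time; "joint_positions": joint angles; "qd": joint speeds; "tau": joint torques, N m; "position": TCP position; "tcp_rot": TCP orientation; "ft_force": force on the tool from outside, world axes, zero at the start; "moment": the same for the moment, N m; "gripper_width": finger opening in m.
Only numpy, scipy, OpenCV 4.12 (cv2) and the standard library are available. Lean on these libraries where they do the work, as an engineer would, in place of code of your own. Each camera call takes 0.05 s, during which the arm holds its last target.

TASK

Close the tea box by touch alone: with the outside of the fingers push its standing hatch flap over until it lies flat, then keep it pressed down and push it by its thumb ridge so that its free edge slides well under the retaining lip and stays tucked there when you let go. Press gently; do not pinch or touch the inside of the flap, do not shove or lift the box, and leave the things around it where they stand.

Things in the scene. Friction and masses are not known exactly. Their poses are not given: they have to be found in the camera images.
- tea_box: Wooden tea box with a hatch on top, 156 (its x) x 160 (y) x 76.5 mm high, loose on rubber feet, about 1.5 kg. Origin: centre of its underside; z up; its -x (lip) side looks to the robot or to the robot's right, its +x (hinge) side opposite. The retaining lip, a dark strip along the whole -x side, spans box x -78 to -48 mm, underside 71.5 and top 76.5 mm high; the slot under it is 20 mm deep.
- lip_edge (a point): Middle of the lower inner edge of the retaining lip, in the box frame (-48, 0, 71.5) mm; axes as the box.
- hinge_axis (a point): Middle of the hinge axis of the hatch flap, in the box frame (62, 0, 66) mm; the axis is the box's y; axes as the box. The box's fixed top boards, either side of the hatch, are 62 mm above the worktop.
- flap_hinge (a joint): Flap angle, rad: 0 = folded flat on the box (a stop), pointing along box -x to the lip; 1.57 = upright; starts at 1.6 to 2.1, standing open, leaning back. A hinge spring reopens it unless held: about 1.5 N pressed 60 mm from the axis keeps it flat. Dark board 4 mm thick, 70 mm wide, 12 to 105 mm from the axis; flat, its outer face is 68.5 mm above the worktop.
- flap_slide (a joint): Shift of the flap along its board away from the hinge, m: 0 at the start, 0.020 at its stop; friction 2 N, stays where left (a pressing finger drags it). Flap flat: its edge is 5 mm short of the lip at 0, 15 mm beneath it at 0.020. It enters only while held flat (3 mm to spare); then the lip keeps it from springing open (hinge 0.03). Two hinge leaves lie on it at y = +-25 mm.
- flap_lining: The flap's inner (under) face, a thin cork lining 89x66 mm; it faces the lip side when the flap is upright, and down when folded. Origin on the hinge axis, moving with the slide. Not to be touched by the fingers.
- flap_edge (a point): Middle of the flap's free edge, on the outer face, 105 mm from the hinge axis when not shifted. Axes: -x along the flap from hinge to free edge, y as the box, z out of the outer face.
- ridge_foot (a point): Foot of the thumb ridge on the flap's outer face, 72 mm from the hinge axis when not shifted, mid width. The ridge is a bar 44 mm long in y; its hinge-side face is square to the board and 8 mm high, a step to push against towards the lip; its other side slopes down over 14 mm. Axes as flap_edge.
- salt_shaker: Bystander: salt shaker with a metal cap, 44 mm across, 90 mm tall, close to the -y side of the tea box. Origin: centre of its underside.
- spice_jar: Bystander: glass spice jar with a yellow-brown screw cap, 42 mm across, 106 mm tall, close to the -y side of the tea box. Origin: centre of its underside.
- tin_small: Bystander: small food tin, 75 mm across, 58 mm tall, near the right edge of the worktop. Origin: centre of its underside.
- honey_jar: Bystander: glass jar of honey, 71 mm across, 110 mm tall, near the wall at the right. Origin: centre of its underside.
- herb_jar: Bystander: glass spice jar with a black screw cap, 40 mm across, 105 mm tall, by the wall behind the honey jar. Origin: centre of its underside.

How it is judged:
On the way, in this order (a step that is already met when the one before it is completed fails the run):
1. the flap is folded over flat and not yet tucked (value of joint flap_hinge below 0.12 rad and value of joint flap_slide below 0.01 m), for 0.05 s.
2. its edge is pushed under the lip (value of joint flap_hinge below 0.06 rad and value of joint flap_slide above 0.012 m), for 0.2 s.
At the end, for the whole second after the job is handed in: The flap lies folded (hinge under 0.06 rad) with its edge beneath the lip by at least 6 mm (shifted more than 12 of its 20 mm) and stays there untouched; the box stands level, at rest, within 20 mm of where it was (all of step 2 and x of flap_edge in the frame of lip_edge below -0.006 m and z of flap_edge in the frame of lip_edge below 0.0015 m and angle between tea_box's own z axis and vertical below 0.03 rad and distance of tea_box from where it was at the start of the episode below 0.02 m and linear speed of tea_box below 0.01 m/s).
It fails at once if the box is shoved more than 20 mm (distance of tea_box from where it was at the start of the episode above 0.02 m).
It fails at once if the box is lifted or tipped (height (world z) of tea_box above 0.012 m or angle between tea_box's own z axis and vertical above 0.12 rad).
It fails at once if the inside of the flap is touched (pinched or hooked) (contact force between the fingers and flap_lining above 1 N).
It fails at once if the flap or box is pressed with more than 40 N (contact force between the arm and tea_box above 40 N).
It fails at once if a bystander is moved more than 25 mm or lifted (distance of any of salt_shaker, spice_jar, tin_small, honey_jar, herb_jar from where it was at the start of the episode above 0.025 m).
It also fails if it takes over 38 s, if anything falls off the work surface, if the arm or the gripper's body presses on something with over 40 N, if the wrist force passes 120 N, or if a joint passes its speed limit or range.

## Working session

There is one attempt and no reset: what is moved stays moved. The work goes in short steps, Python scripts to look and compute and a tool call to move; the robot and the scene stay as the last step left them, time stands still between calls to the robot, and variables do not carry over. Pictures are saved under pics/ and viewed, and the job is handed in when it is done.

Besides the shell and the picture viewer there is one more tool, called after "Emit:" by a JSON object that holds its "op" and its "data", one argument or row to a line. servo_tool: Moves the arm, as the interface text tells. Its arguments: {"type":"object","properties":{"rows":{"type":"array"},"gripper":{"type":"number"},"force":{"type":"number"}},"required":["rows"]}

```bash
ls; mkdir -p pics
cat > h.py <<'E'
import numpy as np, cv2
from scipy.spatial.transform import Rotation as R
from workcell import ctrl, camera, workorder, nets
def T(o=None):
    o=o or ctrl.get_obs(); M=np.eye(4); M[:3,:3]=R.from_quat(o["tcp_rot"]).as_matrix(); M[:3,3]=o["position"]; return M
def cloud(c):
    z=c["range_z"]; v,u=np.mgrid[0:480,0:640]
    P=np.stack([(u-c["cx"])/c["fx"]*z,(v-c["cy"])/c["fy"]*z,z],-1)
    M=np.array(c["cam_to_world"]); W=P@M[:3,:3].T+M[:3,3]; W[z==0]=np.nan; return W
E
python3 - <<'E'
from h import *
o=ctrl.get_obs(); print(o)
for n in ["side","top","wrist"]:
    c=camera(n); cv2.imwrite(f"pics/{n}0.png",c["color"]); print(n,c["fx"],c["cx"],c["cy"])
    np.save(f"{n}0.npy",c,allow_pickle=True)
    for t in ["tea_box","lip_edge","hinge_axis","flap_edge","ridge_foot"]:
        r=nets.place_of(t,c)[:2]; print(t,[(np.round(np.array(x["position"])*[640,480],0),round(x["p"],2)) for x in r])
E
```

```text
pics
{'time': 0.0, 'joint_positions': array([-1.37201413,  0.46842653, -0.01161582,  1.60366166,  0.00601136,
        1.07138189, -0.05631458]), 'qd': array([-1.65661172e-04,  4.98007631e-04,  1.67776756e-03, -7.78182253e-04,
       -8.15762010e-04,  1.48677025e-03,  9.80261425e-05]), 'tau': array([ 1.81688406e-04, -5.32391989e+01,  2.18456110e-02, -2.51307392e+01,
        1.15065815e-02,  7.64419092e-03, -1.20721076e-06]), 'position': array([0.15561066, 0.63083326, 0.40369027]), 'tcp_rot': array([-0.43647241,  0.55714536,  0.43559781,  0.55617931]), 'ft_force': array([-0.50605197,  0.42601406, -0.05104161]), 'moment': array([-0.04652654, -0.01249777,  0.03523343]), 'gripper_width': 0.08544857965464306}
side 461.08281099519013 322.5640057871135 234.8612713833948
tea_box [(array([360., 315.]), 0.8), (array([370., 229.]), 0.17)]
lip_edge [(array([383., 272.]), 0.7)]
hinge_axis [(array([330., 295.]), 0.63)]
flap_edge [(array([324., 246.]), 0.7)]
ridge_foot [(array([325., 264.]), 0.87)]
top 508.36683537632837 320.144125389426 238.02497125678542
tea_box [(array([270., 300.]), 0.79)]
lip_edge [(array([281., 322.]), 0.91), (array([267., 299.]), 0.36)]
hinge_axis [(array([240., 272.]), 0.69), (array([340., 273.]), 0.35)]
flap_edge [(array([222., 264.]), 0.62)]
ridge_foot [(array([228., 264.]), 0.85)]
wrist 371.64829954431775 317.40956246639144 240.06361528109997
tea_box [(array([ 98., 459.]), 0.77)]
lip_edge []
hinge_axis []
flap_edge []
ridge_foot []
```

View pics/side0.png

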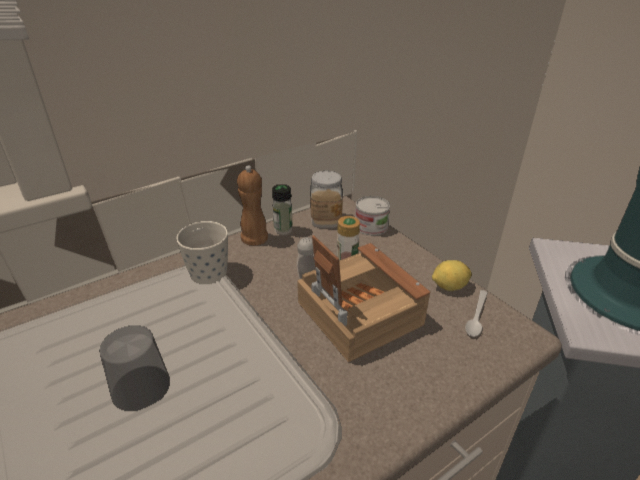

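View pics/top0.png

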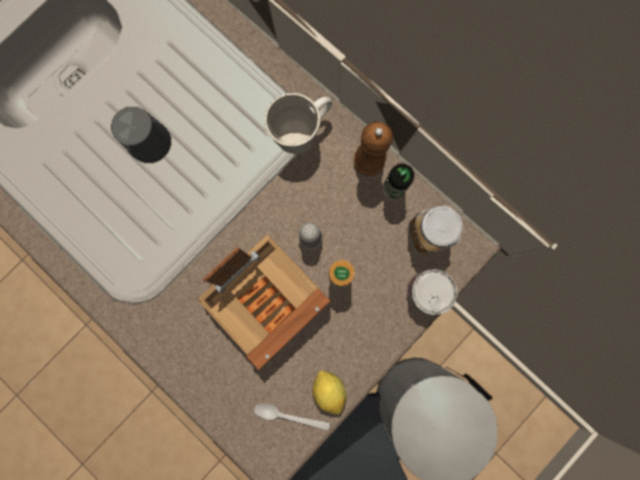

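Run:
```python
from h import *
S=np.load("side0.npy",allow_pickle=True).item(); Tp=np.load("top0.npy",allow_pickle=True).item()
for c,pts in((Tp,dict(lip=(281,322),hinge=(240,272),edge=(222,264),ridge=(228,264),box=(270,300))),(S,dict(lip=(383,272),hinge=(330,295),edge=(324,246),ridge=(325,264)))):
    W=cloud(c)
    print(np.round(np.array(c["cam_to_world"]),3))
    for k,(u,v) in pts.items():
        print(k, np.round(np.nanmedian(W[v-1:v+2,u-1:u+2].reshape(-1,3),0),4))
W=cloud(Tp)
z=W[...,2]
# tops
m=(W[...,0]>0.3)&(z>0.02)&(z<0.3)
print("bins")
for lo in np.arange(0.05,0.2,0.004):
    k=m&(z>=lo)&(z<lo+.004)
    if k.sum()>20: print(round(lo,3),k.sum(),np.round(np.nanmean(W[k],0),3))
```

```text
[[-0.027 -0.993  0.115  0.495]
 [-1.     0.028  0.003  0.049]
 [-0.006 -0.115 -0.993  0.91 ]
 [ 0.     0.     0.     1.   ]]
lip [0.4552 0.1219 0.0357]
hinge [0.54   0.1856 0.0686]
edge [0.5469 0.1956 0.1697]
ridge [0.5479 0.1896 0.153 ]
box [0.4924 0.1428 0.0086]
[[-0.985 -0.104  0.141  0.458]
 [-0.175  0.549 -0.817  0.739]
 [ 0.008 -0.829 -0.559  0.56 ]
 [ 0.     0.     0.     1.   ]]
lip [0.4604 0.0842 0.0467]
hinge [0.5392 0.191  0.0694]
edge [0.5491 0.1973 0.1696]
ridge [0.5454 0.2067 0.1441]
bins
0.05 1509 [ 0.556 -0.042  0.052]
0.054 1869 [ 0.56  -0.076  0.056]
0.058 2793 [0.54  0.091 0.061]
0.062 2151 [0.556 0.085 0.063]
0.066 759 [ 0.676 -0.014  0.068]
0.07 821 [ 0.658 -0.022  0.072]
0.074 2135 [0.523 0.058 0.076]
0.078 949 [ 0.649 -0.014  0.08 ]
0.082 901 [ 0.684 -0.05   0.084]
0.086 896 [ 0.676 -0.042  0.088]
0.09 1217 [0.737 0.082 0.092]
0.094 1391 [0.753 0.193 0.096]
0.098 548 [ 0.685 -0.103  0.1  ]
0.102 1170 [ 0.635 -0.075  0.104]
0.106 1556 [ 0.621 -0.121  0.108]
0.11 943 [ 0.646 -0.136  0.111]
0.114 456 [ 0.686 -0.127  0.116]
0.118 495 [ 0.687 -0.124  0.12 ]
0.122 485 [ 0.683 -0.135  0.124]
0.126 482 [ 0.681 -0.13   0.128]
0.13 480 [ 0.682 -0.133  0.132]
0.134 469 [ 0.689 -0.131  0.136]
0.138 530 [ 0.68  -0.126  0.14 ]
0.142 571 [ 0.687 -0.12   0.144]
0.146 601 [ 0.698 -0.107  0.148]
0.15 1040 [ 0.723 -0.102  0.152]
0.154 2482 [ 0.74  -0.1    0.156]
0.158 1177 [ 0.71  -0.124  0.16 ]
0.162 547 [ 0.694 -0.129  0.164]
0.166 630 [ 0.673 -0.089  0.168]
0.17 557 [ 0.674 -0.12   0.172]
0.174 501 [ 0.696 -0.165  0.176]
0.178 505 [ 0.696 -0.165  0.18 ]
0.182 498 [ 0.694 -0.168  0.184]
0.186 498 [ 0.698 -0.163  0.188]
0.19 500 [ 0.696 -0.165  0.192]
0.194 513 [ 0.696 -0.166  0.196]
0.198 498 [ 0.695 -0.166  0.2  ]
```

```bash
cat >> h.py <<'E'
def rectfit(P):
    (c,(w,h),a)=cv2.minAreaRect((P*1000).astype(np.float32)); return c,w,h,a
E
python3 - <<'E'
from h import *
for n in("top","side"):
    c=np.load(n+"0.npy",allow_pickle=True).item(); W=cloud(c); x,y,z=W[...,0],W[...,1],W[...,2]
    reg=(x>0.36)&(x<0.66)&(y>-0.0)&(y<0.27)
    for lo,hi in((0.0735,0.0795),(0.058,0.065)):
        m=(reg&(z>lo)&(z<hi)).astype(np.uint8)
        nl,lab,st,_=cv2.connectedComponentsWithStats(m)
        for i in range(1,nl):
            if st[i,4]>60:
                P=W[lab==i]; print(n,lo,st[i],np.round(P.mean(0),4),rectfit(P[:,:2]))
    m=reg&(z>0.085)&(z<0.2)
    nl,lab,st,_=cv2.connectedComponentsWithStats(m.astype(np.uint8))
    for i in range(1,nl):
        if st[i,4]>60:
            P=W[lab==i]; cen=P.mean(0); u,s,vt=np.linalg.svd(P-cen,full_matrices=False)
            print("high",n,st[i],np.round(cen,4),np.round(P.max(0),3),np.round(vt,3),s/np.sqrt(len(P)))
E
```

```text
top 0.0735 [ 247  289   84   81 1759] [0.4456 0.1069 0.0763] ((445.8761901855469, 106.73567962646484), 29.980226516723633, 160.08392333984375, 41.86936950683594)
top 0.058 [ 258  238   61   71 1741] [0.5312 0.1083 0.0618] ((536.6697998046875, 114.00967407226562), 115.2078857421875, 49.971466064453125, 41.81025314331055)
top 0.058 [ 201  292   69   63 1795] [0.4572 0.1912 0.0616] ((463.7508850097656, 196.23211669921875), 115.56233978271484, 50.3791389465332, 42.075775146484375)
high top [301 224  17  16 178] [0.6014 0.0689 0.0877] [0.614 0.082 0.092] [[-0.358  0.933 -0.032]
 [ 0.934  0.358 -0.023]
 [-0.01  -0.038 -0.999]] [0.00648319 0.00616342 0.00143354]
high top [203 248  49  39 816] [0.5434 0.1929 0.1374] [0.57  0.223 0.173] [[ 0.075  0.094  0.993]
 [ 0.67  -0.742  0.02 ]
 [-0.739 -0.663  0.118]] [0.0271107  0.02010848 0.00104869]
high top [329 261  25  26 524] [0.5318 0.0194 0.1051] [0.551 0.039 0.109] [[-0.924  0.377 -0.055]
 [ 0.378  0.926  0.002]
 [ 0.052 -0.019 -0.998]] [0.01033169 0.0101102  0.00262828]
side 0.0735 [337 233  22   9  72] [0.5319 0.0344 0.0767] ((532.844421386
[... 534 characters left out ...]
20251464844)
side 0.058 [302 269  14   9  64] [0.5855 0.1317 0.0611] ((583.3570556640625, 130.23216247558594), 29.27520179748535, 12.969571113586426, 46.668243408203125)
side 0.058 [ 348  286   81   48 1639] [0.4538 0.192  0.0612] ((453.8456115722656, 187.99887084960938), 143.370849609375, 52.826805114746094, 41.68473434448242)
high side [337 216  23  21 393] [0.5323 0.0279 0.1   ] [0.554 0.042 0.107] [[-0.128 -0.92   0.369]
 [ 0.99  -0.095  0.107]
 [-0.063  0.379  0.923]] [0.01153605 0.01098028 0.00528354]
high side [ 299  235   43   67 1205] [0.5474 0.1926 0.1297] [0.615 0.226 0.172] [[-0.433  0.827  0.359]
 [ 0.301 -0.243  0.922]
 [ 0.849  0.508 -0.144]] [0.04347253 0.02480599 0.00547327]
```

```bash
cat >> h.py <<'E'
YAW=np.deg2rad(41.87); O=np.array([0.4929,0.1488,0.0])
B=np.eye(4); B[:3,:3]=R.from_euler("z",YAW).as_matrix(); B[:3,3]=O
def b2w(p): return B[:3,:3]@np.array(p)+O
def w2b(p): return B[:3,:3].T@(np.array(p)-O)
def toolz_yaw(M): return np.rad2deg(np.arctan2(M[1,2],M[0,2]))
E
python3 - <<'E'
from h import *
M=T(); print(np.round(M,3), toolz_yaw(M))
# target: tool x down, tool z along +-box x / y
for k in range(4):
    a=YAW+k*np.pi/2; zt=np.array([np.cos(a),np.sin(a),0]); xt=np.array([0,0,-1.]); yt=np.cross(zt,xt)
    D=np.stack([xt,yt,zt],1); rv=R.from_matrix(M[:3,:3].T@D).as_rotvec(); print(k,np.round(rv,3),np.rad2deg(np.linalg.norm(rv)))
tgt=b2w([0.062+0.07,0,0.24]); tgt[2]+=0.173
print(tgt, M[:3,:3].T@(tgt-M[:3,3]))
E
```

```text
[[ 0.    -0.971  0.24   0.156]
 [ 0.     0.24   0.971  0.631]
 [-1.    -0.     0.     0.405]
 [ 0.     0.     0.     1.   ]] 76.1406570386224
0 [0.598 0.    0.   ] 34.2706570598304
1 [-0.973 -0.     0.   ] 55.729342982494494
2 [-2.543 -0.     0.   ] 145.7293429694451
3 [2.169 0.    0.   ] 124.27065703745397
[0.59119527 0.23690244 0.413     ] [-0.0083034  -0.51725419 -0.27837876]
```

Emit:
{"op": "servo_tool", "data": {
  "rows": [
    [0, -0.0259, -0.0139, 0, 0, 0],
    [0, -0.0259, -0.0139, 0, 0, 0],
    [0, -0.0259, -0.0139, 0, 0, 0],
    [0, -0.0259, -0.0139, 0, 0, 0],
    [0, -0.0259, -0.0139, 0, 0, 0],
    [0, -0.0259, -0.0139, 0, 0, 0],
    [0, -0.0259, -0.0139, 0, 0, 0],
    [0, -0.0259, -0.0139, 0, 0, 0],
    [0, -0.0259, -0.0139, 0, 0, 0],
    [0, -0.0259, -0.0139, 0, 0, 0]
  ],
  "gripper": 0,
  "force": 20
}}

```text
time: 1.73
position: [0.3748, 0.433, 0.405]
tcp_rot: [-0.436, 0.556, 0.436, 0.557]
ft_force: [1.0, -0.2, 0.2]
gripper_width: -0.0001
```

Emit:
{"op": "servo_tool", "data": {
  "rows": [
    [0, -0.0259, -0.0139, 0, 0, 0],
    [0, -0.0259, -0.0139, 0, 0, 0],
    [0, -0.0259, -0.0139, 0, 0, 0],
    [0, -0.0259, -0.0139, 0, 0, 0],
    [0, -0.0259, -0.0139, 0, 0, 0],
    [0, -0.0259, -0.0139, 0, 0, 0],
    [0, -0.0259, -0.0139, 0, 0, 0],
    [0, -0.0259, -0.0139, 0, 0, 0],
    [0, -0.0259, -0.0139, 0, 0, 0],
    [0, -0.0259, -0.0139, 0, 0, 0]
  ]
}}

```text
time: 2.57
position: [0.5929, 0.236, 0.4048]
tcp_rot: [-0.436, 0.557, 0.436, 0.557]
ft_force: [0.5, -0.1, -0.0]
gripper_width: -0.0002
```

Emit:
{"op": "servo_tool", "data": {
  "rows": [
    [0, 0, 0, 0.0997, 0, 0],
    [0, 0, 0, 0.0997, 0, 0],
    [0, 0, 0, 0.0997, 0, 0],
    [0, 0, 0, 0.0997, 0, 0],
    [0, 0, 0, 0.0997, 0, 0],
    [0, 0, 0, 0.0997, 0, 0],
    [0, 0, 0, 0, 0, 0]
  ]
}}

```text
time: 3.15
position: [0.592, 0.2372, 0.4047]
tcp_rot: [-0.252, 0.661, 0.252, 0.661]
ft_force: [0.6, -0.2, -1.2]
gripper_width: -0.0002
```

Run:
```python
from h import *
o=ctrl.get_obs(); M=T(o); print(o["time"],w2b(o["position"]),toolz_yaw(M),o["gripper_width"],o["ft_force"],np.round(o["joint_positions"],2)); print(np.round(M,3))
for n in ["side","wrist"]:
    c=camera(n); cv2.imwrite(f"pics/{n}1.png",c["color"]); np.save(n+"1.npy",c)
    if n=="side":
        W=cloud(c); Q=(W-O)@B[:3,:3]
        m=(Q[...,2]>0.19)&(abs(Q[...,0]-.132)<.03)&(abs(Q[...,1])<.03)&(Q[...,2]<0.32)
        P=Q[m]; print(len(P))
        for z in np.arange(0.2,0.32,0.01):
            k=P[abs(P[:,2]-z)<.005]
            if len(k): print(round(z,3),len(k),np.round(k.min(0),4),np.round(k.max(0),4))
```

```text
3.15 [ 1.32800593e-01 -2.56788165e-04  4.04675406e-01] 41.73832918540918 -0.00017141067009850724 [ 0.58935375 -0.16939937 -1.15712429] [-0.66  0.45  0.31  1.65 -0.15  1.06  0.42]
[[ 0.    -0.666  0.746  0.592]
 [-0.     0.746  0.666  0.237]
 [-1.    -0.    -0.     0.405]
 [ 0.     0.     0.     1.   ]]
1804
0.23 19 [0.1272 0.     0.2317] [0.1402 0.0102 0.2348]
0.24 125 [ 0.1194 -0.01    0.2353] [0.1466 0.0111 0.245 ]
0.25 150 [ 0.119 -0.008  0.245] [0.147  0.0115 0.255 ]
0.26 151 [ 0.1199 -0.0072  0.2551] [0.1468 0.0115 0.265 ]
0.27 136 [ 0.1092 -0.0052  0.265 ] [0.1518 0.0124 0.275 ]
0.28 325 [ 0.1024 -0.0123  0.2751] [0.1618 0.0135 0.285 ]
0.29 262 [ 0.1021 -0.0155  0.285 ] [0.1614 0.0147 0.2947]
0.3 240 [ 0.1021 -0.0179  0.2951] [0.1499 0.0178 0.305 ]
0.31 247 [0.1082 0.0031 0.3051] [0.1601 0.0182 0.315 ]
```

```bash
cat >> h.py <<'E'
def pose(x,z,t,y=0.0):
    # box-frame pose with front tip corner at (x,y,z), tilt t
    Rb=R.from_euler("y",t).as_matrix()@np.stack([[0,0,-1.],[0,1.,0],[1.,0,0]],1)
    return Rb, np.array([x,y,z])-Rb@np.array([0.173,0,-0.014])
def rows(wps,start):
    Rp,pp=start; out=[]
    for w in wps:
        Rn,pn=pose(*w)
        d=Rp.T@(pn-pp); r=R.from_matrix(Rp.T@Rn).as_rotvec()
        out.append([round(float(v),4)+0.0 for v in [*d,*r]]); Rp,pp=Rn,pn
    return out
def cur():
    o=ctrl.get_obs(); M=T(o); Rb=B[:3,:3].T@M[:3,:3]; p=w2b(o["position"])
    corner=p+Rb@np.array([0.173,0,-0.014]); tilt=np.arctan2(-Rb[0,0],-Rb[2,0])
    return o,(Rb,p),corner,tilt
def face(th,r,h=0.0025):
    return 0.062-r*np.cos(th)+h*np.sin(th), 0.066+r*np.sin(th)+h*np.cos(th)
E
python3 - <<'E'
from h import *
o,st,c,t=cur(); print(c,t)
d=np.deg2rad
x0,z0=c[0],c[2]
w=[(x0+(0.125-x0)*k/8, z0+(0.128-z0)*k/8, d(35)*min(1,k/6)) for k in range(1,9)]
s=(pose(x0,z0,0)[0],pose(x0,z0,0)[1])
for r in rows(w,s): print(r)
print()
ths=np.linspace(1.75,0.06,26)
def wp(th):
    t=d(35)*np.clip((th-0.3)/0.75,0,1); x,z=face(th,0.060); return (x,z,t)
w2=[(0.108,0.127,d(35)),(0.095,0.126,d(35))]+[wp(a) for a in ths]
print(np.round(w2,4))
for r in rows(w2,pose(0.125,0.128,d(35))): print(r)
E
```

```text
[ 0.11881251 -0.0002497   0.2316968 ] 1.717817351175571e-05
[0.0153, 0.0, 0.0183, 0.0, 0.1018, 0.0]
[0.0151, 0.0, 0.0196, 0.0, 0.1018, 0.0]
[0.0149, 0.0, 0.0209, 0.0, 0.1018, 0.0]
[0.0144, 0.0, 0.0221, 0.0, 0.1018, 0.0]
[0.0139, 0.0, 0.0234, 0.0, 0.1018, 0.0]
[0.0133, 0.0, 0.0245, 0.0, 0.1018, 0.0]
[0.0102, 0.0, 0.0081, 0.0, 0.0, 0.0]
[0.0102, 0.0, 0.0081, 0.0, 0.0, 0.0]

[[0.108  0.127  0.6109]
 [0.095  0.126  0.6109]
 [0.0752 0.1246 0.6109]
 [0.0712 0.1253 0.6109]
 [0.0671 0.1258 0.6109]
 [0.0631 0.126  0.6109]
 [0.059  0.126  0.6109]
 [0.055  0.1256 0.6109]
 [0.051  0.125  0.6109]
 [0.047  0.1242 0.6109]
 [0.0431 0.123  0.6109]
 [0.0393 0.1216 0.6109]
 [0.0356 0.1199 0.6109]
 [0.032  0.118  0.5754]
 [0.0286 0.1159 0.5203]
 [0.0253 0.1135 0.4652]
 [0.0222 0.1109 0.4102]
 [0.0192 0.1081 0.3551]
 [0.0165 0.1051 0.3001]
 [0.0139 0.102  0.245 ]
 [0.0116 0.0987 0.1899]
 [0.0095 0.0952 0.1349]
 [0.0077 0.0916 0.0798]
 [0.0061 0.0878 0.0248]
 [0.0047 0.084  0.    ]
 [0.0036 0.0801 0.    ]
 [0.0028 0.0761 0.    ]
 [0.0023 0.0721 0.    ]]
[0.0106, 0.0, -0.0134, 0.0, 0.0, 0.0]
[0.0083, 0.0, 
[... 353 characters left out ...]
, 0.0, 0.0]
[0.0033, 0.0, -0.0023, 0.0, 0.0, 0.0]
[0.0035, 0.0, -0.0021, 0.0, 0.0, 0.0]
[0.0032, 0.0, -0.008, 0.0, -0.0355, 0.0]
[0.0032, 0.0, -0.0113, 0.0, -0.0551, 0.0]
[0.0032, 0.0, -0.0112, 0.0, -0.0551, 0.0]
[0.0032, 0.0, -0.0112, 0.0, -0.0551, 0.0]
[0.0032, 0.0, -0.0111, 0.0, -0.0551, 0.0]
[0.0032, 0.0, -0.0111, 0.0, -0.0551, 0.0]
[0.0033, 0.0, -0.011, 0.0, -0.0551, 0.0]
[0.0033, 0.0, -0.011, 0.0, -0.0551, 0.0]
[0.0033, 0.0, -0.0109, 0.0, -0.0551, 0.0]
[0.0033, 0.0, -0.0109, 0.0, -0.0551, 0.0]
[0.0033, 0.0, -0.0108, 0.0, -0.0551, 0.0]
[0.0036, 0.0, -0.0055, 0.0, -0.0248, 0.0]
[0.0039, 0.0, -0.0011, 0.0, 0.0, 0.0]
[0.004, 0.0, -0.0008, 0.0, 0.0, 0.0]
[0.004, 0.0, -0.0005, 0.0, 0.0, 0.0]
```

View pics/side1.png

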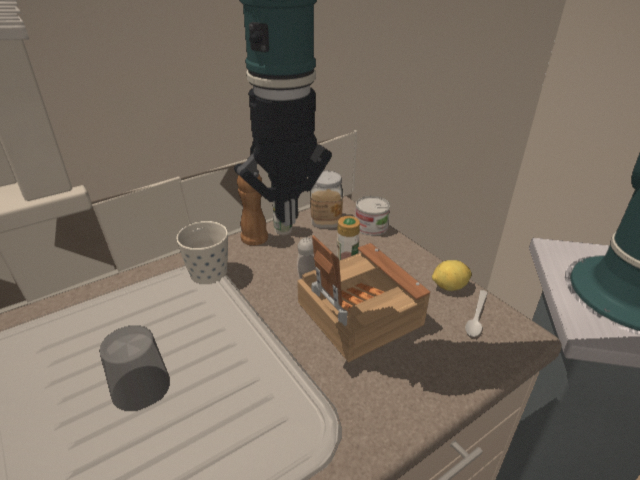

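Emit:
{"op": "servo_tool", "data": {
  "rows": [
    [0.0153, 0, 0.0183, 0, 0.1018, 0],
    [0.0151, 0, 0.0196, 0, 0.1018, 0],
    [0.0149, 0, 0.0209, 0, 0.1018, 0],
    [0.0144, 0, 0.0221, 0, 0.1018, 0],
    [0.0139, 0, 0.0234, 0, 0.1018, 0],
    [0.0133, 0, 0.0245, 0, 0.1018, 0],
    [0.0102, 0, 0.0081, 0, 0, 0],
    [0.0102, 0, 0.0081, 0, 0, 0],
    [0.0106, 0, -0.0134, 0, 0, 0],
    [0, 0, 0, 0, 0, 0]
  ]
}}

```text
time: 4.08
position: [0.6547, 0.2918, 0.2605]
tcp_rot: [-0.316, 0.829, 0.165, 0.431]
ft_force: [1.1, -1.1, -0.3]
gripper_width: 0.0002
```

Run:
```python
from h import *
o,st,c,t=cur(); print(o["time"],c,t,o["ft_force"],o["joint_positions"])
for n in ["side","top"]:
    k=camera(n); cv2.imwrite(f"pics/{n}2.png",k["color"]); np.save(n+"2.npy",k)
    W=cloud(k); Q=(W-O)@B[:3,:3]
    m=(Q[...,2]>0.10)&(Q[...,0]>.09)&(Q[...,0]<.15)&(abs(Q[...,1])<.02)&(Q[...,2]<0.15)
    P=Q[m]; print(n,len(P), P.min(0),P.max(0),P[P[:,0].argmin()],P[P[:,2].argmin()])
```

```text
4.0833 [ 0.10517339 -0.00126866  0.12688575] 0.6117315538913044 [ 1.08843222 -1.07486958 -0.29563825] [-0.68224795  0.89592422  0.33425181  1.30185332 -0.06709451  1.56163932
  0.36043319]
side 316 [ 0.11171091 -0.0138574   0.11701746] [0.14983727 0.01125945 0.14995466] [0.11171091 0.00488775 0.13177899] [0.12806597 0.00351597 0.11701746]
top 176 [ 0.11108815 -0.01469913  0.12140587] [0.146202   0.00833206 0.14996241] [ 0.11108815 -0.00742901  0.13443201] [ 0.11314501 -0.01178534  0.12140587]
```

View pics/side2.png

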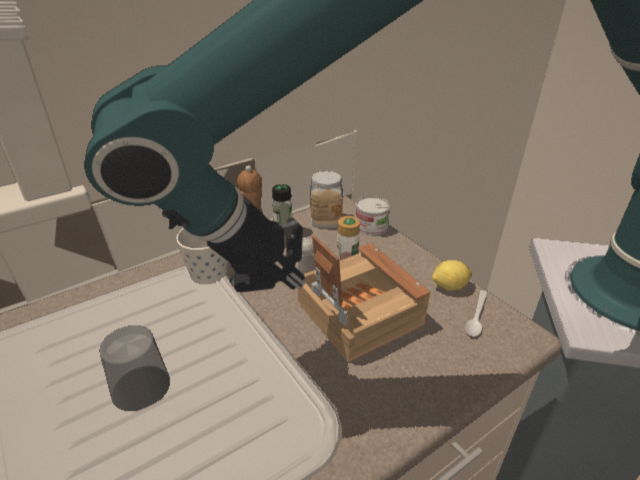

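Emit:
{"op": "servo_tool", "data": {
  "rows": [
    [0.0066, 0, -0.0083, 0, 0, 0],
    [0.0062, 0, -0.0077, 0, 0, 0],
    [0.0063, 0, -0.0077, 0, 0, 0],
    [0.0017, 0, -0.0037, 0, 0, 0],
    [0.0019, 0, -0.0036, 0, 0, 0],
    [0.0022, 0, -0.0034, 0, 0, 0],
    [0.0024, 0, -0.0033, 0, 0, 0],
    [0.0026, 0, -0.0031, 0, 0, 0]
  ]
}}

```text
time: 4.85
position: [0.6183, 0.2608, 0.2599]
tcp_rot: [-0.317, 0.828, 0.165, 0.432]
ft_force: [0.7, 0.3, -0.1]
gripper_width: 0.0002
```

Run:
```python
from h import *
o,st,c,t=cur(); print(o["time"],c,t,o["ft_force"],B[:3,:3].T@o["ft_force"])
k=camera("side"); cv2.imwrite("pics/side3.png",k["color"][180:380,200:460].repeat(3,0).repeat(3,1))
```

```text
4.85 [ 0.05761346 -0.00038195  0.12608149] 0.6093594764759568 [ 0.72108138  0.30224058 -0.0920578 ] [ 0.73868955 -0.25621373 -0.0920578 ]
```

View pics/side3.png

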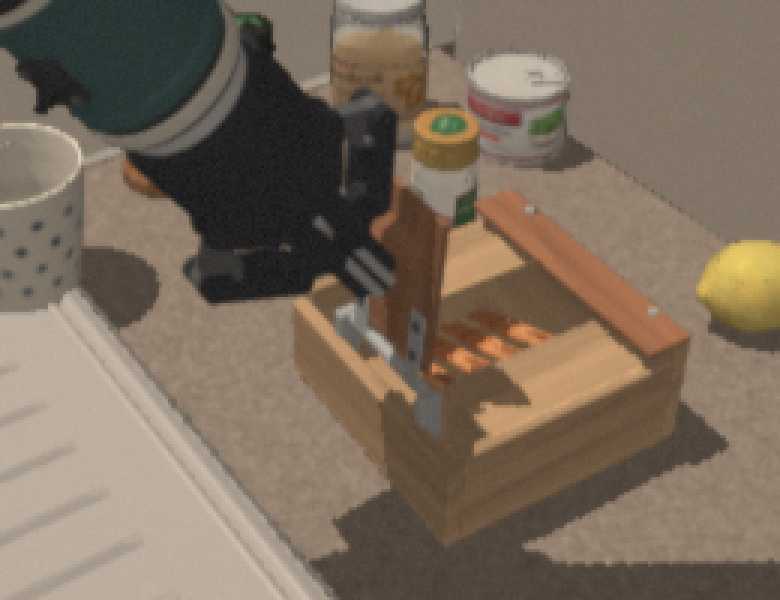

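Emit:
{"op": "servo_tool", "data": {
  "rows": [
    [0.0028, 0, -0.0029, 0, 0, 0],
    [0.003, 0, -0.0027, 0, 0, 0],
    [0.0032, 0, -0.0025, 0, 0, 0],
    [0.0033, 0, -0.0023, 0, 0, 0],
    [0.0035, 0, -0.0021, 0, 0, 0],
    [0.0032, 0, -0.008, 0, -0.0355, 0],
    [0.0032, 0, -0.0113, 0, -0.0551, 0],
    [0.0032, 0, -0.0112, 0, -0.0551, 0],
    [0.0032, 0, -0.0112, 0, -0.0551, 0],
    [0.0032, 0, -0.0111, 0, -0.0551, 0]
  ]
}}

```text
time: 5.73
position: [0.5634, 0.2117, 0.2658]
tcp_rot: [-0.293, 0.766, 0.205, 0.535]
ft_force: [1.0, 1.2, 0.2]
gripper_width: -0.0
```

Run:
```python
from h import *
o,st,c,t=cur(); print(o["time"],c,t,o["ft_force"],B[:3,:3].T@o["ft_force"])
k=camera("side"); cv2.imwrite("pics/side4.png",k["color"][180:380,200:460].repeat(3,0).repeat(3,1))
```

```text
5.7333 [ 0.02181316 -0.00028147  0.1081326 ] 0.35123803427003497 [1.02452691 1.22578712 0.19984929] [1.58106808 0.22898296 0.19984929]
```

View pics/side4.png

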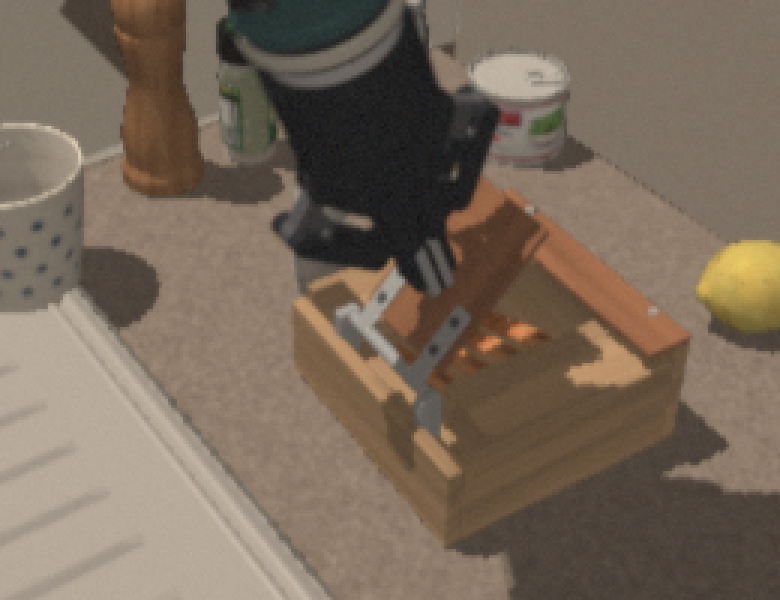

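Emit:
{"op": "servo_tool", "data": {
  "rows": [
    [0.0032, 0, -0.0111, 0, -0.0551, 0],
    [0.0033, 0, -0.011, 0, -0.0551, 0],
    [0.0033, 0, -0.011, 0, -0.0551, 0],
    [0.0033, 0, -0.0109, 0, -0.0551, 0],
    [0.0033, 0, -0.0109, 0, -0.0551, 0],
    [0.0033, 0, -0.0108, 0, -0.0551, 0],
    [0.0036, 0, -0.0055, 0, -0.0248, 0],
    [0.0039, 0, -0.0011, 0, 0, 0],
    [0.004, 0, -0.0008, 0, 0, 0],
    [0.004, 0, -0.0005, 0, 0, 0]
  ]
}}

```text
time: 6.62
position: [0.5075, 0.1611, 0.2448]
tcp_rot: [-0.253, 0.661, 0.253, 0.66]
ft_force: [-1.0, -0.5, 2.3]
gripper_width: 0.0002
```

Run:
```python
from h import *
o,st,c,t=cur(); print(o["time"],c,t,o["ft_force"],B[:3,:3].T@o["ft_force"])
k=camera("side"); cv2.imwrite("pics/side5.png",k["color"][180:380,200:460].repeat(3,0).repeat(3,1))
```

```text
6.6167 [ 0.0049142  -0.00050921  0.07186237] 0.0009558976129126709 [-0.95917019 -0.54015835  2.25648983] [-1.07478151  0.23795626  2.25648983]
```

View pics/side5.png

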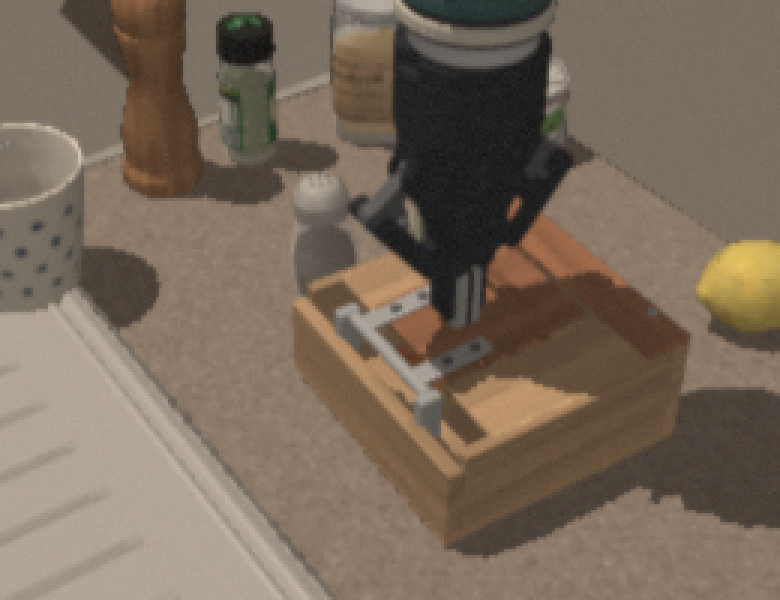

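Emit:
{"op": "servo_tool", "data": {
  "rows": [
    [0.0015, 0, 0, 0, 0, 0],
    [0.0015, 0, 0, 0, 0, 0],
    [0.001, 0, 0, 0, 0, 0],
    [0, 0, 0, 0, 0, 0],
    [0, 0, 0, 0, 0, 0]
  ]
}}

```text
time: 7.08
position: [0.5073, 0.1612, 0.2415]
tcp_rot: [-0.253, 0.66, 0.253, 0.66]
ft_force: [-2.6, -1.3, 5.5]
gripper_width: -0.0
```

Run:
```python
from h import *
o,st,c,t=cur(); print(o["time"],c,t,o["ft_force"],B[:3,:3].T@o["ft_force"])
k=camera("side"); cv2.imwrite("pics/side6.png",k["color"][180:380,200:460].repeat(3,0).repeat(3,1))
np.save("side6.npy",k); k=camera("top"); np.save("top6.npy",k); cv2.imwrite("pics/top6.png",k["color"][200:400,160:400].repeat(3,0).repeat(3,1))
for n in("side6","top6"):
    Q=(cloud(np.load(n+".npy",allow_pickle=True).item())-O)@B[:3,:3]
    m=(Q[...,0]<-.02)&(Q[...,0]>-.048)&(abs(Q[...,1])<.034)&(Q[...,2]>.05)&(Q[...,2]<.09)
    P=Q[m]
    for x in np.arange(-.046,-.0,.004):
        k=P[abs(P[:,0]-x)<.002]
        if len(k): print(n,round(x,3),len(k),np.median(k[:,2]))
```

```text
7.0833 [ 0.00507477 -0.00037521  0.06852262] -0.0001911010059933339 [-2.55122445 -1.3384106   5.48546679] [-2.7931101   0.70613391  5.48546679]
side6 -0.046 66 0.07462725337435563
side6 -0.042 21 0.06716715741356655
side6 -0.038 65 0.06765645294583444
side6 -0.034 62 0.0674100606819564
side6 -0.03 61 0.06752651426940537
side6 -0.026 62 0.06754346989329985
side6 -0.022 37 0.06819650156326545
top6 -0.046 12 0.061835525361687904
top6 -0.042 74 0.06780144233455243
top6 -0.038 51 0.06788451553164865
top6 -0.034 47 0.06804175647420241
top6 -0.03 41 0.06831805519909984
top6 -0.026 42 0.06812528382482325
top6 -0.022 38 0.06913199084146782
```

View pics/side6.png

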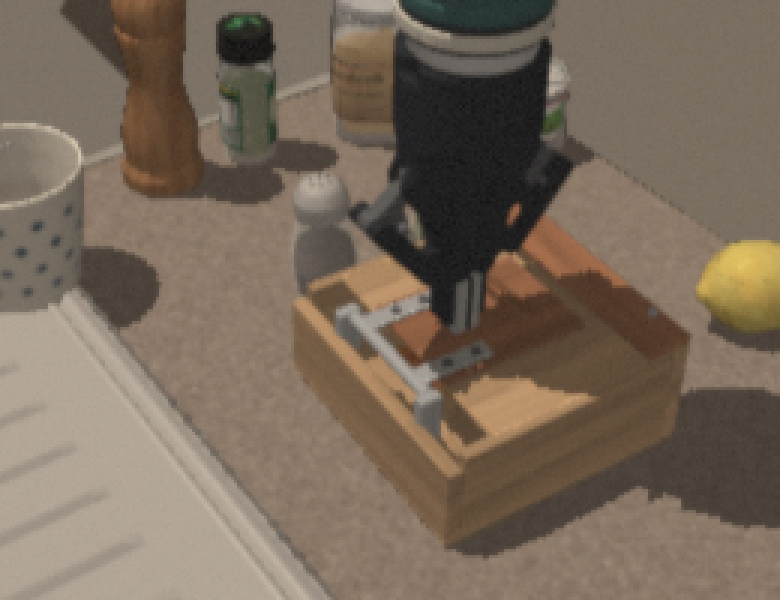

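View pics/top6.png

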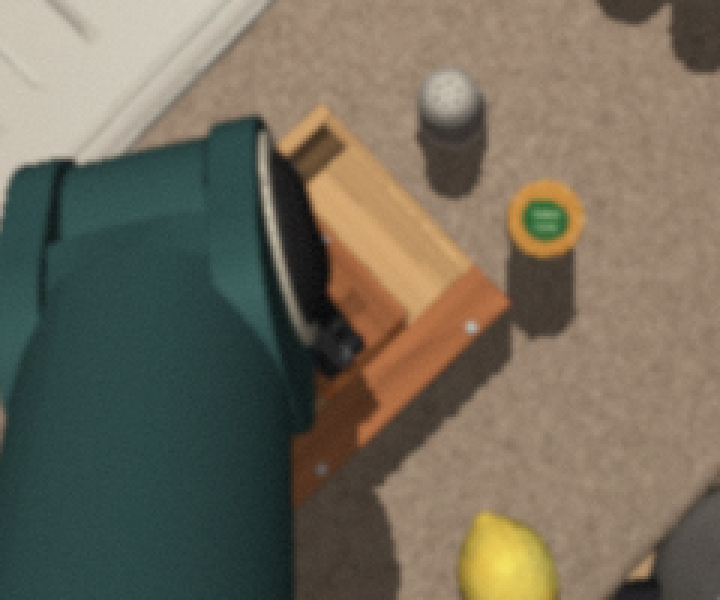

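Emit:
{"op": "servo_tool", "data": {
  "rows": [
    [0, 0, -0.0025, 0, 0, 0],
    [0, 0, -0.0025, 0, 0, 0],
    [0, 0, -0.0025, 0, 0, 0],
    [0, 0, -0.0025, 0, 0, 0],
    [0, 0, -0.0025, 0, 0, 0],
    [0, 0, -0.0025, 0, 0, 0],
    [0, 0, -0.0025, 0, 0, 0],
    [0, 0, 0, 0, 0, 0]
  ]
}}

```text
time: 7.85
position: [0.4939, 0.149, 0.2413]
tcp_rot: [-0.252, 0.66, 0.253, 0.661]
ft_force: [0.3, 0.4, 5.5]
gripper_width: -0.0
```

```bash
cat > chk.py <<'E'
from h import *
import sys
i=sys.argv[1]
o,st,c,t=cur(); print(o["time"],c,t,B[:3,:3].T@o["ft_force"])
k=camera("side"); cv2.imwrite(f"pics/side{i}.png",k["color"][180:380,200:460].repeat(3,0).repeat(3,1))
W=cloud(k);Q=(W-O)@B[:3,:3]
m=(Q[...,0]<-.0)&(Q[...,0]>-.065)&(abs(Q[...,1])<.034)&(Q[...,2]>.05)&(Q[...,2]<.09)
P=Q[m]
print([(round(float(x),3),round(float(np.median(P[abs(P[:,0]-x)<.002][:,2])),4)) for x in np.arange(-.054,-.0,.004) if (abs(P[:,0]-x)<.002).any()])
m=(Q[...,2]>.0735)&(Q[...,2]<.0785)&(abs(Q[...,0]+.063)<.03)&(abs(Q[...,1])<.09)
print(rectfit(W[m][:,:2]))
E
python3 chk.py 7
```

```text
7.85 [-0.01307728 -0.000465    0.0683444 ] -0.00031368766286998947 [0.52633718 0.09111087 5.45960558]
[(-0.054, 0.0759), (-0.05, 0.0746), (-0.046, 0.0716), (-0.042, 0.0675), (-0.038, 0.0676), (-0.034, 0.0694), (-0.03, 0.0716), (-0.026, 0.0718), (-0.022, 0.0686), (-0.018, 0.0676), (-0.014, 0.0676), (-0.01, 0.0677), (-0.006, 0.0678), (-0.002, 0.068)]
((437.44476318359375, 118.33091735839844), 32.04159927368164, 133.87745666503906, 41.411460876464844)
```

View pics/side7.png

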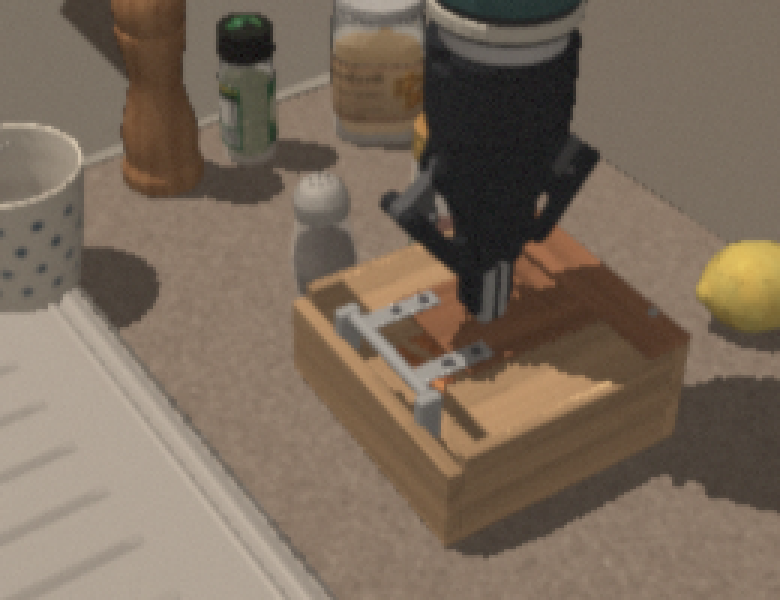

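Emit:
{"op": "servo_tool", "data": {
  "rows": [
    [0, 0, -0.002, 0, 0, 0],
    [0, 0, -0.002, 0, 0, 0],
    [0, 0, -0.002, 0, 0, 0],
    [0, 0, -0.002, 0, 0, 0],
    [0, 0, -0.002, 0, 0, 0],
    [0, 0, -0.002, 0, 0, 0],
    [0, 0, -0.001, 0, 0, 0],
    [0, 0, 0, 0, 0, 0]
  ]
}}

```text
time: 8.57
position: [0.4844, 0.1406, 0.2412]
tcp_rot: [-0.253, 0.66, 0.253, 0.661]
ft_force: [1.1, 1.2, 4.8]
gripper_width: 0.0001
```

```bash
python3 chk.py 8
```

```text
8.5667 [-0.02576628 -0.0004387   0.06824071] -0.00042897216803897245 [1.63120898 0.20704907 4.84883054]
[(-0.054, 0.0758), (-0.05, 0.0749), (-0.046, 0.0692), (-0.042, 0.0682), (-0.038, 0.0697), (-0.034, 0.069), (-0.03, 0.0705), (-0.026, 0.0675), (-0.022, 0.0673), (-0.018, 0.0679), (-0.014, 0.068), (-0.01, 0.0679), (-0.006, 0.0685), (-0.002, 0.0678)]
((434.7354431152344, 130.6849822998047), 43.44721984863281, 111.79417419433594, 42.338600158691406)
```

View pics/side8.png

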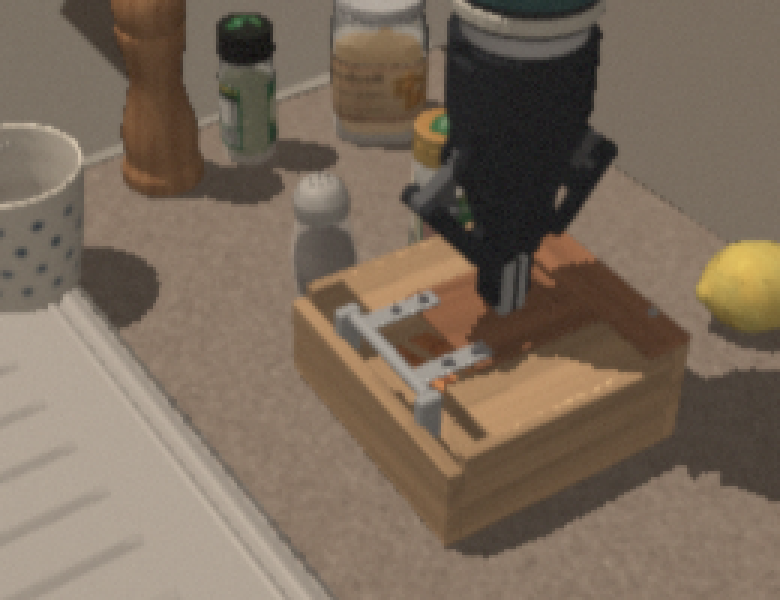

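Emit:
{"op": "servo_tool", "data": {
  "rows": [
    [0, 0, -0.0015, 0, 0, 0],
    [0, 0, -0.0015, 0, 0, 0],
    [0, 0, -0.001, 0, 0, 0],
    [0, 0, 0, 0, 0, 0]
  ]
}}

```text
time: 8.95
position: [0.4814, 0.1379, 0.2412]
tcp_rot: [-0.253, 0.66, 0.253, 0.661]
ft_force: [1.9, 1.8, 4.5]
gripper_width: -0.0001
```

Emit:
{"op": "servo_tool", "data": {
  "rows": [
    [0, 0, -0.001, 0, 0, 0],
    [0, 0, -0.001, 0, 0, 0],
    [0, 0, 0, 0, 0, 0]
  ]
}}

```text
time: 9.2
position: [0.4801, 0.1369, 0.2413]
tcp_rot: [-0.253, 0.66, 0.253, 0.661]
ft_force: [2.0, 2.4, 3.7]
gripper_width: -0.0003
```

```bash
python3 chk.py 9
```

```text
9.2 [-0.03125173 -0.00033816  0.06824952] -0.0012428077593204848 [3.06163883 0.46509519 3.68356704]
[(-0.054, 0.0759), (-0.05, 0.0747), (-0.046, 0.0714), (-0.042, 0.0681), (-0.038, 0.0687), (-0.034, 0.071), (-0.03, 0.0714), (-0.026, 0.0671), (-0.022, 0.0682), (-0.018, 0.0679), (-0.014, 0.068), (-0.01, 0.0681), (-0.006, 0.0684), (-0.002, 0.068)]
((451.20477294921875, 112.25633239746094), 44.22731018066406, 160.41839599609375, 42.1247444152832)
```

View pics/side9.png

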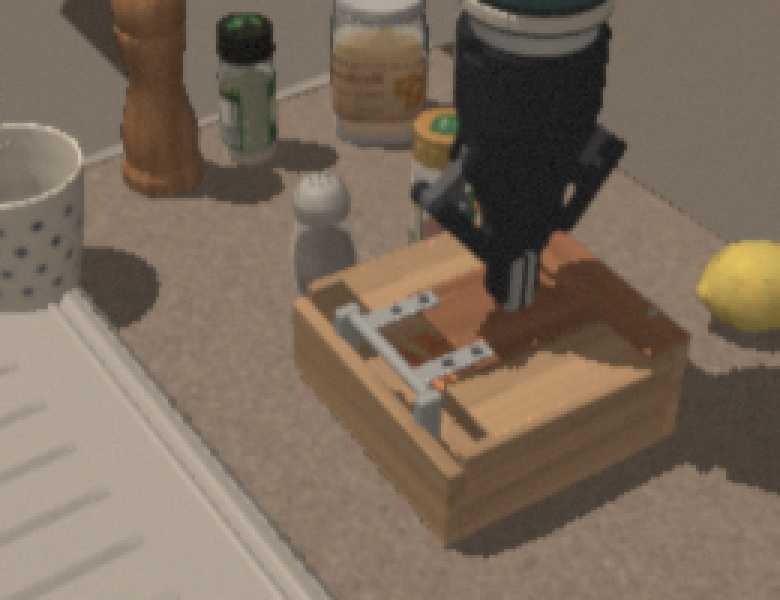

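Run:
```python
from h import *
k=camera("side"); Q=(cloud(k)-O)@B[:3,:3]
for y0,y1 in((-.012,.0),(0,.012)):
    m=(Q[...,1]>y0)&(Q[...,1]<y1)&(Q[...,2]<.1); P=Q[m]
    print([(round(float(x),3),round(float(np.median(P[abs(P[:,0]-x)<.0015][:,2])),4)) for x in np.arange(0,.066,.003) if (abs(P[:,0]-x)<.0015).any()])
```

```text
[(0.0, 0.0677), (0.003, 0.0677), (0.006, 0.0675), (0.009, 0.0676), (0.012, 0.0681), (0.015, 0.0671), (0.018, 0.0675), (0.021, 0.0672), (0.024, 0.0672), (0.027, 0.068), (0.03, 0.0671), (0.033, 0.0296), (0.039, 0.0061), (0.042, 0.0073), (0.06, 0.0688), (0.063, 0.0689)]
[(0.0, 0.068), (0.003, 0.0679), (0.006, 0.0678), (0.009, 0.0678), (0.012, 0.0675), (0.015, 0.068), (0.018, 0.0675), (0.021, 0.0092), (0.024, 0.0334), (0.027, 0.0353), (0.03, 0.0651), (0.033, 0.0336), (0.036, 0.0081), (0.06, 0.0689), (0.063, 0.0694)]
```

Emit:
{"op": "servo_tool", "data": {
  "rows": [
    [0, 0, -0.001, 0, 0, 0],
    [0, 0, -0.001, 0, 0, 0],
    [0, 0, 0, 0, 0, 0]
  ]
}}

```text
time: 9.55
position: [0.4794, 0.1364, 0.2416]
tcp_rot: [-0.253, 0.659, 0.253, 0.662]
ft_force: [5.8, 5.8, 0.7]
gripper_width: -0.0002
```

```bash
python3 chk.py 10
```

```text
9.55 [-0.03164938 -0.000439    0.06850503] -0.004145455149236968 [8.16857478 0.44801349 0.72867027]
[(-0.054, 0.0758), (-0.05, 0.0752), (-0.046, 0.0706), (-0.042, 0.0677), (-0.038, 0.0688), (-0.034, 0.0713), (-0.03, 0.0707), (-0.026, 0.0681), (-0.022, 0.068), (-0.018, 0.068), (-0.014, 0.0678), (-0.01, 0.0681), (-0.006, 0.0682), (-0.002, 0.0681)]
((450.58624267578125, 112.89903259277344), 44.06890869140625, 157.71725463867188, 41.333621978759766)
```

Emit:
{"op": "servo_tool", "data": {
  "rows": [
    [-0.002, 0, 0.0015, 0, 0, 0],
    [-0.003, 0, 0.001, 0, 0, 0],
    [-0.005, 0, 0, 0, 0, 0],
    [-0.01, 0, 0, 0, 0, 0],
    [-0.02, 0, 0, 0, 0, 0],
    [-0.03, 0, 0, 0, 0, 0],
    [-0.03, 0, 0, 0, 0, 0],
    [-0.03, 0, 0.02, 0, 0, 0],
    [-0.02, 0, 0.03, 0, 0, 0],
    [0, 0, 0, 0, 0, 0]
  ]
}}

```text
time: 10.43
position: [0.5204, 0.1733, 0.3964]
tcp_rot: [-0.253, 0.656, 0.254, 0.664]
ft_force: [0.4, 1.4, 1.0]
gripper_width: 0.0001
```

```bash
python3 chk.py 11
python3 - <<'E'
from h import *
k=camera("side"); W=cloud(k); Q=(W-O)@B[:3,:3]
m=(abs(Q[...,1])<.012)&(Q[...,2]<.1); P=Q[m]
print([(round(float(x),3),round(float(np.median(P[abs(P[:,0]-x)<.0015][:,2])),4)) for x in np.arange(-.06,.066,.003) if (abs(P[:,0]-x)<.0015).any()])
m=(Q[...,2]>.0745)&(Q[...,2]<.0785)&(Q[...,0]<-.042)&(Q[...,0]>-.085)&(abs(Q[...,1])<.09); print(rectfit(W[m][:,:2]))
k=camera("top"); cv2.imwrite("pics/top11.png",k["color"][200:400,160:400].repeat(3,0).repeat(3,1))
E
```

```text
10.4333 [ 0.02465732 -0.0006367   0.22329197] -0.010443832242639586 [1.27317991 0.78754421 1.04138222]
[(-0.054, 0.0758), (-0.05, 0.0757), (-0.046, 0.0716), (-0.042, 0.0712), (-0.038, 0.0724), (-0.034, 0.0742), (-0.03, 0.0731), (-0.026, 0.0703), (-0.022, 0.0701), (-0.018, 0.0699), (-0.014, 0.07), (-0.01, 0.0699), (-0.006, 0.0697), (-0.002, 0.0696)]
((452.27471923828125, 111.55593872070312), 44.26215744018555, 162.74717712402344, 42.05842590332031)
[(-0.06, 0.0754), (-0.057, 0.0757), (-0.054, 0.076), (-0.051, 0.0759), (-0.048, 0.0743), (-0.045, 0.0709), (-0.042, 0.0726), (-0.039, 0.0741), (-0.036, 0.0754), (-0.033, 0.0771), (-0.03, 0.0737), (-0.027, 0.0728), (-0.024, 0.0704), (-0.021, 0.0701), (-0.018, 0.0697), (-0.015, 0.0699), (-0.012, 0.0698), (-0.009, 0.0695), (-0.006, 0.0698), (-0.003, 0.0699), (0.0, 0.0695), (0.003, 0.0695), (0.006, 0.0696), (0.009, 0.0693), (0.012, 0.069), (0.015, 0.0693), (0.018, 0.0387), (0.021, 0.0681), (0.024, 0.0684), (0.027, 0.0671), (0.03, 0.0673), (0.033, 0.0328), (0.039, 0.0077), (0.042, 0.0076), (0.06, 0.0685), (0.063, 0.0692)]
((447.20556640625, 108.3837890625), 32.184879302978516, 159.9737548828125, 41.90907287597656)
```

View pics/side11.png

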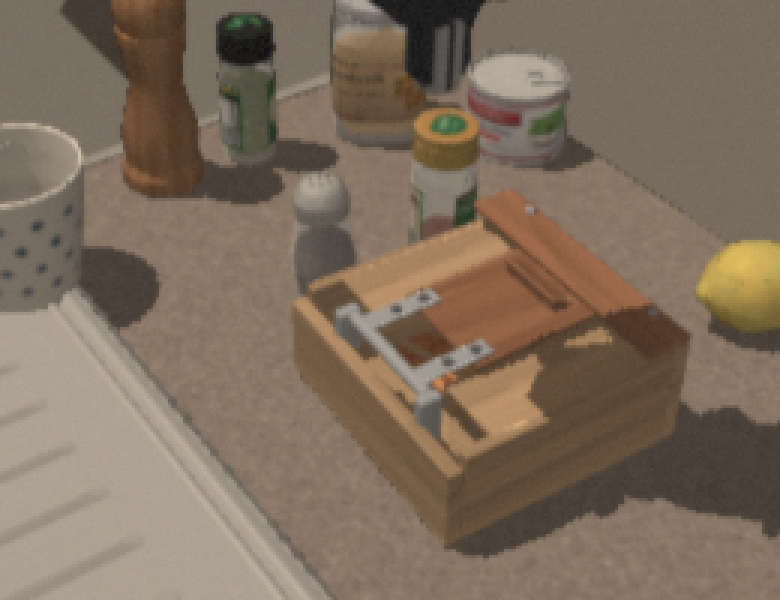

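Run:
```python
from h import *
print(workorder.sign_off())
```

```text
the job is handed in; nothing more can be done
None
```

The tea box is closed: the flap lies folded with its edge under the lip, and it stayed there after I let go. I handed the job in shortly after 10.4 s of the 38 s allowed.

I pushed the standing flap over from its outer face with the closed fingers and pressed it flat at about 5.5 N. I then slid it toward the lip until the slide reached its stop at about 8 N against the ridge, and lifted straight off.

Last checks, all from one side-camera view after release:
- **Tuck:** the flap's rear edge sits about 20 mm forward of its start, which puts the free edge about 15 mm under the lip.
- **Flap angle:** it rests against the underside of the lip at about 0.03 rad, as the task text says it should.
- **Box:** the lip strip is within 1 mm of where it was at the start, as seen by the same camera, and its top still measures about 76 mm high.
- **Bystanders:** the salt shaker, spice jar, small tin, honey jar and herb jar look unmoved by eye; I did not measure them.

During the press, friction dragged the flap part of the way under the lip before the finger reached the ridge. This happened only after it had been held flat and unshifted (edge seen about 5 mm short of the lip). No check failed or disagreed.

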